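# Stack the empty tote on the loaded one without nesting it

### The job

Put the empty deep tote on top of the loaded tote (the one with the memory stick in it), turned so that its front end lies over the other's rear end and it stacks level on the saddles instead of nesting down inside. Set it down rather than dropping it, then let go. Leave the loaded tote and the shallow tray where they stand.

Things in the scene. Friction and masses are not known exactly. Their poses are not given: they have to be found in the camera images.
- tote_loaded: Grey stack-nest tote, open top, 122 (x) x 66 (y) x 52 mm high, 0.35 kg, upright on the worktop, a green memory stick on its floor. Origin: centre of underside; z up, x lengthwise, -x = FRONT end (blank white label card). Inside, level saddles 44 mm above the underside reach 20 mm in from the ends: ONE mid-front, 20 mm wide; TWO in the rear corners, 16 mm wide.
- tote_empty: Identical grey tote (122 x 66 x 52 mm), empty, 0.10 kg, upright on the worktop. Origin: centre of underside; z up, x lengthwise, -x = front. Top 18 mm (34 to 52 mm up) is an upright collar 122 x 66 mm, grippable across the 66 mm; below, the body tapers to 103 x 47 mm at the underside, with channels up its outside below its saddles.
- tote_empty_front (a point): Middle of the top edge of the empty tote's front (-x) end, 61 mm from its origin, 52 mm up. Stacked: this end over the loaded tote's REAR (x axes opposed), underside on the saddles, 44 mm above the other's, about 7 mm play all round inside the collar. Fronts the same way: the channels pass the saddles and it nests, underside only 18 mm above the other's.
- shallow_tray: Bystander: plain shallow grey tray of the same outline, 122 (x) x 66 (y) mm but only 26 mm high, straight walls, no saddles, empty. Origin: centre of underside. The two totes and this tray stand near one another, in any order.

How it is judged:
At the end, for the whole second after the job is handed in: Empty tote at rest, level (4 deg), underside 39 to 49 mm above the loaded tote's, centred within 15 mm, parallel within 11 deg, its front over the loaded tote's rear; loaded tote level on the worktop (underside under 10 mm up); loaded tote and shallow tray within 30 mm of their starts (z of tote_empty in the frame of tote_loaded between 0.039 and 0.049 m and horizontal distance between tote_empty and tote_loaded below 0.015 m and x of tote_empty_front in the frame of tote_loaded above 0.04 m and angle between the x axis of tote_empty and the x axis of tote_loaded, either way round below 0.2 rad and angle between each of tote_empty, tote_loaded's own z axis and vertical below 0.07 rad and height (world z) of tote_loaded below 0.01 m and distance of each of tote_loaded, shallow_tray from where it was at the start of the episode below 0.03 m and linear speed of tote_empty below 0.02 m/s); the robot touches nothing.
It fails at once if the empty tote is dropped onto the loaded tote (let go more than 20 mm above the saddles) (horizontal distance between tote_empty and tote_loaded below 0.06 m and z of tote_empty in the frame of tote_loaded above 0.064 m and contact force between the fingers and tote_empty below 0.05 N).
It also fails if it takes over 38 s, if anything falls off the work surface, if the arm or the gripper's body presses on something with over 40 N, if the wrist force passes 120 N, or if a joint passes its speed limit or range.

### The arm

A 6-joint arm with a two-finger parallel gripper is mounted at the origin on a cart in front of the work surface, level with it; the furniture and walls round the work are solid. World frame = base frame: x ahead of the robot, y to its left, z up, the work surface at z = 0. Lengths are in m, angles in rad, forces in N, time in s.
With the tool pointing down it reaches from about 0.35 to 0.775 m from the base axis. Payload 5.5 kg.
Tool frame: the origin (TCP) lies between the finger pads; the fingertips stand 17 mm ahead of it and the grasp point (between the pads) lies 2 mm behind it (env.finger_overhang is the distance from the TCP to the fingertips, in m); z points along the fingers, y is the line along which they close (so a half turn about z gives the same grasp; the last joint's range is limited). The gripper opens to 85 mm and grips with 20 to 120 N. Pads are 22 mm wide; open, the fingers measure 114 mm over their backs; the gripper's body (76 mm by 85 mm) begins 54 mm behind the grasp point. The pads swing forward as they close: fully open they stand 13 mm farther back than shut.
Start: joints at [1.101, 0.313, 0.046, 1.304, 0, 1.431], TCP at [0.186, 0.544, 0.248] pointing down, gripper open.
Joint ranges: [-2.76, 2.76], [-0.86, 1.69], [-1.03, 1.26], [-2.2, 2.34], [-1.47, 1.5], [-3.14, 3.14]. Speed limits (rad/s): [2.57, 2.57, 3.14, 3.14, 3.14, 3.14].

### API

Orientations are given as a unit quaternion [w, x, y, z].
In Python, from workcell import env gives the robot as it stands. The module is installed in compiled form; this text tells all that it offers.
- The arm moves only by the shell command python3 -m pendant 'ROWS' [FORCE]. ROWS is JSON, a list of rows, each a list of 5 numbers: the gripper's target within -1 to 1 (fully open at 1, half-way at 0, shut at -1), then the shift along the tool's x, y, z in m, then the turn about the tool's z in rad. A call has 1 to 8 rows; each row shifts and turns the commanded pose from where the row before left it, along the tool's axes as they then stand; what a row does not reach is not made up. A row lasts 1/8 s, in which the tool goes at most 62.5 mm and 10.7 degrees, less where a joint would pass 70% of its speed; a pose out of reach is approached as far as the arm can. A call with a gripper value outside its range is refused whole. The fingers move at their own pace and stop on an object; FORCE is the grip in N (left out, the last holds). Time passes only in rows, so rows that do not move let the fingers close. It gives the time, the measured TCP pose, the force, the opening and the grip force at its end, in the units of the state.
- env.get_state(): the state, without advancing time (a new reading comes with each control period).
- env.read_camera(name): name is "side" or "top" or "wrist"; returns the picture (384x512x3 uint8, red, green, blue); there is no depth.
- env.calibration(name): a dict with "K" (3x3 intrinsics, pixels), "T" (4x4, takes a point from camera to world coordinates); the wrist camera has in their place "tool_from_camera" (4x4, takes a point from camera to tool coordinates, whose origin is the TCP and whose axes are the flange's). Camera axes: x right, y down, z forward; pixel columns grow to the right and rows downward; lengths in m; the calibration is good to about 2 mm. The wrist camera is an equidistant fisheye: a pixel r from the principal point sees the ray r / f radians off the axis. A picture is of the moment at which its call begins: read the wrist's pose just before it. calibration takes no time and is no camera call.
- env.hand_in(): hands the job in; it is judged then, once.
Trained networks look in the newest picture that a camera, given by its name, has taken for a name from the list of things; names that differ only in an ending like _2 or _b are one class to them, and where a whole thing is asked for, a point or a joint stands for the part that bears it (a point fixed in the world has none). Each returns a list of dicts, best first, with "score" (0 to 1); they miss things now and then, are a little off and sometimes report something else, mostly with a low value. They report only what shows in the picture. A call takes as long as a camera call.
- env.recognise(camera, label): "centre" ([column, row] in pixels, amid what is visible of it).
The state is a dict: "clock": time; "joint_pos": joint angles; "qvel": joint speeds; "tau": joint torques, N m; "tcp_pos": TCP position; "orientation": TCP orientation; "wrist_force": force on the tool from outside, world axes, zero at the start; "ft_torque": the same for the moment, N m; "finger_gap": finger opening in m; "grip_force": force on a finger pad.
Only numpy, scipy, OpenCV 4.12 (cv2) and the standard library are available. Lean on these libraries where they do the work, as an engineer would, in place of code of your own. Each camera call takes 0.05 s, during which the arm holds its last target. There are 200 camera calls.

## Working session

There is one attempt and no reset: what is moved stays moved. The work goes in short steps, Python scripts to look and compute and a shell command to move; the robot and the scene stay as the last step left them, time stands still between calls to the robot, and variables do not carry over. Pictures are saved under pics/ and viewed, at most 10 in all, crops included, and the job is handed in when it is done.

```bash
mkdir -p pics; python3 - <<'E'
from workcell import env
import cv2
s=env.get_state();print(s['clock'],s['tcp_pos'],s['orientation'],s['finger_gap'])
for c in('top','side'):
    im=env.read_camera(c);cv2.imwrite(f'pics/{c}0.png',im[:,:,::-1])
    print(c,env.calibration(c))
    for n in('tote_loaded','tote_empty','tote_empty_front','shallow_tray'):print(n,env.recognise(c,n))
print(env.calibration('wrist'))
E
python3 -c "
import cv2,numpy as np
a=cv2.imread('pics/top0.png');b=cv2.imread('pics/side0.png')
cv2.imwrite('pics/t0.png',cv2.resize(a,(768,576)));cv2.imwrite('pics/s0.png',cv2.resize(b,(768,576)))"
```

```text
0.0 [0.18602527 0.54358799 0.24739857] [-2.74680668e-04  1.64171034e-01  9.86431473e-01 -8.63556142e-04] 0.08544775900403195
top {'K': array([[379.6052998 ,   0.        , 257.12872263],
       [  0.        , 379.6052998 , 188.11432903],
       [  0.        ,   0.        ,   1.        ]]), 'T': array([[-0.00473852, -0.99022768,  0.13937966,  0.37740483],
       [-0.99917083,  0.01032475,  0.0393835 ,  0.25806481],
       [-0.0404377 , -0.13907747, -0.98945553,  0.8966247 ],
       [ 0.        ,  0.        ,  0.        ,  1.        ]])}
tote_loaded [{'centre': [259.9, 151.9], 'score': 0.62}]
tote_empty [{'centre': [211.5, 211.2], 'score': 0.96}]
tote_empty_front [{'centre': [213.7, 211.4], 'score': 0.63}]
shallow_tray []
side {'K': array([[430.39873137,   0.        , 255.14174641],
       [  0.        , 430.39873137, 190.60229525],
       [  0.        ,   0.        ,   1.        ]]), 'T': array([[-0.98162988, -0.12823657,  0.14127335,  0.35563899],
       [-0.19077117,  0.67141979, -0.71610183,  0.90572644],
       [-0.00302328, -0.72989783, -0.68354957,  0.66315605],
       [ 0.        ,  0.        ,  0.        ,  1.        ]])}
tote_loaded [{'centre': [208.8, 203.4], 'score': 0.94}]
tote_empty [{'centre': [259.4, 244.0], 'score': 0.75}]
tote_empty_front [{'centre': [264.0, 243.8], 'score': 0.69}]
shallow_tray [{'centre': [277.7, 176.5], 'score': 0.68}]
{'K': array([[297.31863964,   0.        , 254.91858204],
       [  0.        , 297.31863964, 187.78751319],
       [  0.        ,   0.        ,   1.        ]]), 'tool_from_camera': array([[ 5.39815166e-04, -9.46080550e-01, -3.23931015e-01,
         8.35255284e-02],
       [ 9.99999396e-01,  8.20935121e-04, -7.31192446e-04,
         9.89605831e-05],
       [ 9.57693298e-04, -3.23930424e-01,  9.46080421e-01,
        -1.24811764e-01],
       [ 0.00000000e+00,  0.00000000e+00,  0.00000000e+00,
         1.00000000e+00]])}
```

View pics/t0.png

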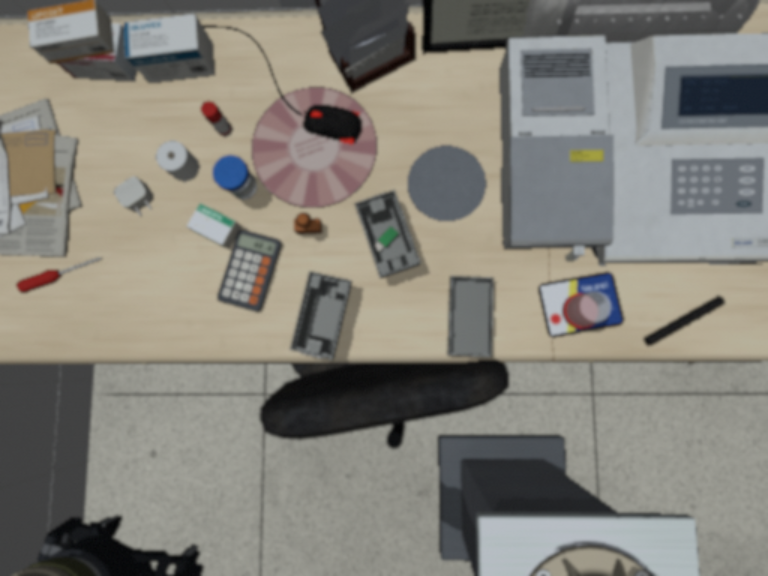

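View pics/s0.png

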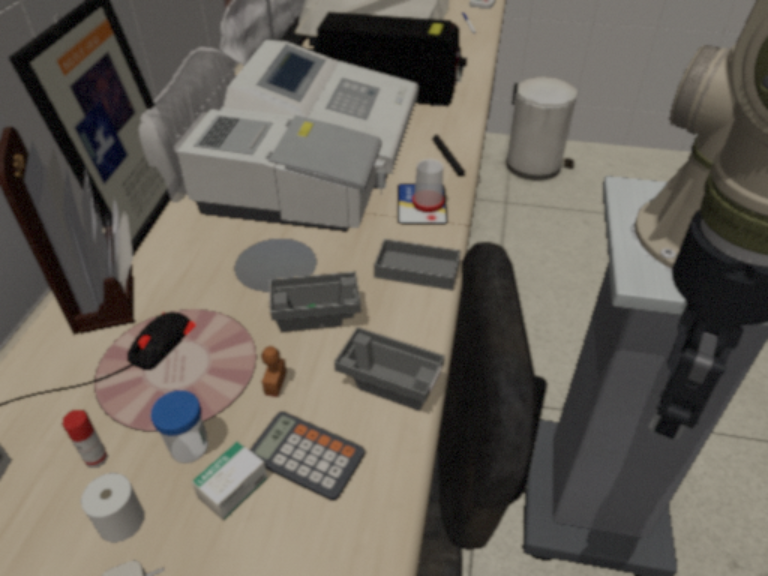

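The top view shows the loaded tote at about (259,157) with the green stick, the empty tote at (215,210) and the shallow tray at (314,211) in raw pixels. The side view agrees. Next I need the ends, so I'll enlarge crops.

```bash
python3 -c "
import cv2,numpy as np
a=cv2.imread('pics/top0.png');b=cv2.imread('pics/side0.png')
f=lambda i,x,y:cv2.resize(i[y:y+72,x:x+100],(400,288),interpolation=cv2.INTER_CUBIC)
cv2.imwrite('pics/c0.png',np.vstack([np.hstack([f(a,210,120),f(a,165,172)]),np.hstack([f(b,160,168),f(b,210,210)])]))"
```

```text
(no output)
```

View pics/c0.png

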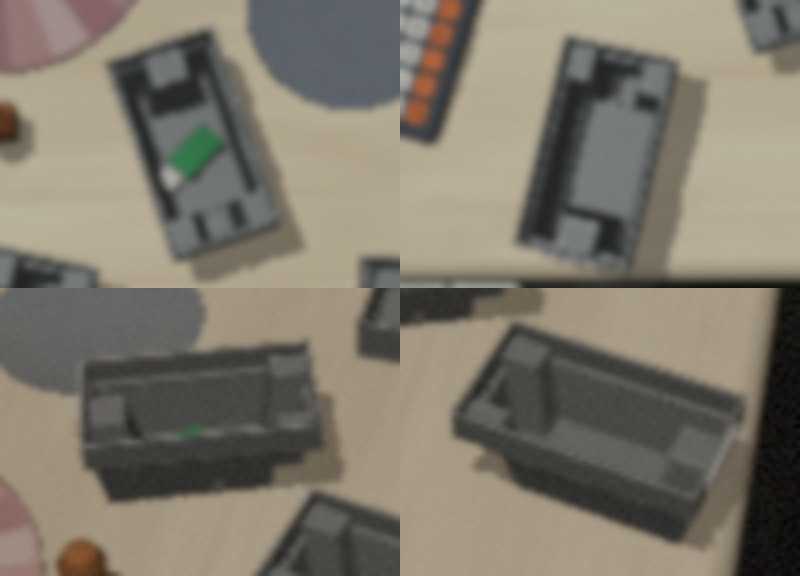

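Crops: the loaded tote's single saddle (its front) is at the far end (top of the image). The empty tote's single saddle (front) is at the near end, with a pale card edge there too. So the fronts already oppose, and only a small turn is needed. Now the poses from the rim corners.

```bash
cat > h.py <<'E'
import numpy as np,cv2
from workcell import env
from scipy.spatial.transform import Rotation as R
def ray(c,p,z):
    k=env.calibration(c);K,T=k['K'],k['T'];d=T[:3,:3]@np.linalg.inv(K)@[p[0],p[1],1];o=T[:3,3]
    return (o+d*(z-o[2])/d[2])[:2]
def pose(P):
    P=np.array(P);c=P.mean(0);far=(P[0]+P[1])/2;near=(P[2]+P[3])/2;d=far-near
    return c.round(4),np.degrees(np.arctan2(d[1],d[0])).round(1),np.linalg.norm(d).round(4),np.linalg.norm((P[0]+P[3]-P[1]-P[2])/2).round(4)
E
python3 - <<'E'
from h import *
L=[(110,63),(210,30),(278,222),(178,258)];E=[(168,38),(277,62),(228,270),(118,243)]
off=lambda P,x,y:[(x+a/4-.4,y+b/4-.4) for a,b in P]
for n,P in(('L',off(L,210,120)),('E',off(E,165,172))):print('top',n,pose([ray('top',p,.052) for p in P]))
# side: far-left? order far(+x): left end ; corners for crops
L=[(82,365),(85,450),(322,430),(307,350)];E=[(115,37),(55,130),(300,210),(345,115)]
for n,P in(('L',off(L,160,168-72+0)),('E',off(E,210,210))):
    if n=='L':P=[(160+a/4-.4,168+(b-288)/4-.4) for a,b in L]
    print('side',n,pose([ray('side',p,.052) for p in P]))
s=env.get_state();Rm=R.from_quat(np.roll(s['orientation'],-1)).as_matrix();print(Rm.round(3))
for n in('tote_loaded',):print(ray('side',(208.8,203.4),.03))
print(ray('top',(314,211),.026),ray('side',(277.7,176.5),.015))
E
```

```text
top L (array([0.5721, 0.2893]), np.float64(18.6), np.float64(0.1194), np.float64(0.0602))
top E (array([0.4486, 0.3885]), np.float64(-12.9), np.float64(0.1187), np.float64(0.0636))
side L (array([0.5716, 0.2961]), np.float64(17.1), np.float64(0.1184), np.float64(0.0621))
side E (array([0.4476, 0.3946]), np.float64(-12.7), np.float64(0.1194), np.float64(0.0618))
[[-0.946  0.324 -0.   ]
 [ 0.324  0.946  0.   ]
 [ 0.     0.    -1.   ]]
[0.57403663 0.29891454]
[0.44589179 0.16293972] [0.44800619 0.17082014]
```

```bash
python3 -m pendant '[[1,-0.037,-0.0075,0,0],[1,-0.037,-0.0075,0,0],[1,-0.037,-0.0075,0,0],[1,-0.037,-0.0075,0,0],[1,-0.037,-0.0075,0,0],[1,-0.037,-0.0075,0,0],[1,-0.037,-0.0075,0,0],[1,-0.037,-0.0075,0,-0.106]]' 40
python3 -m pendant '[[1,0,0,0,0]]'
cat >> h.py <<'E'
def tool():
    s=env.get_state();return np.array(s['tcp_pos']),R.from_quat(np.roll(s['orientation'],-1)).as_matrix(),s
def wray(p,z):
    k=env.calibration('wrist');K,C=k['K'],k['tool_from_camera'];u=np.array([p[0]-K[0,2],p[1]-K[1,2]])/K[0,0];r=np.hypot(*u)
    d=np.r_[u/r*np.sin(r),np.cos(r)];t,M,_=tool();o=M@C[:3,3]+t;d=M@C[:3,:3]@d
    return (o+d*(z-o[2])/d[2])[:2]
def wproj(P):
    k=env.calibration('wrist');K,C=k['K'],k['tool_from_camera'];t,M,_=tool()
    q=C[:3,:3].T@(M.T@(np.array(P)-t)-C[:3,3]);r=np.arctan2(np.hypot(q[0],q[1]),q[2]);return K[:2,2]+K[0,0]*r*q[:2]/np.hypot(q[0],q[1])
def rect(im,c,deg,z,col=(0,255,0)):
    a=np.radians(deg);A=np.array([[np.cos(a),-np.sin(a)],[np.sin(a),np.cos(a)]])
    P=[wproj(np.r_[np.array(c)+A@[x,y],z]) for x,y in((.061,.033),(.061,-.033),(-.061,-.033),(-.061,.033))]
    cv2.polylines(im,[(np.array(P)*16).round().astype(int)],True,col,1,shift=4)
E
python3 - <<'E'
from h import *
t,M,s=tool();print(t,M.round(3),s['clock'])
im=env.read_camera('wrist')[:,:,::-1].copy();cv2.imwrite('pics/w1.png',im)
print(env.recognise('wrist','tote_empty'),env.recognise('wrist','tote_loaded'))
rect(im,(.448,.3915),-12.8,.052);rect(im,(.572,.2925),17.9,.052,(0,0,255))
cv2.imwrite('pics/w1o.png',cv2.resize(im,(768,576),interpolation=cv2.INTER_CUBIC))
E
```

```text
clock: 1.5
tcp_pos: [0.4479, 0.3907, 0.2484]
orientation: [0.0, 0.11, 0.994, 0.0]
wrist_force: [0.3, 0.6, 0.3]
finger_gap: 0.0859
grip_force: 0.0
clock: 1.62
tcp_pos: [0.449, 0.39, 0.248]
orientation: [0.0, 0.113, 0.994, -0.0]
wrist_force: [-0.5, 0.5, -1.0]
finger_gap: 0.0857
grip_force: 0.0
[0.44904584 0.39002459 0.24798262] [[-0.974  0.225  0.   ]
 [ 0.225  0.974 -0.   ]
 [-0.    -0.    -1.   ]] 1.625
[{'centre': [258.1, 158.1], 'score': 0.71}] [{'centre': [207.4, 267.8], 'score': 0.93}]
```

View pics/w1o.png

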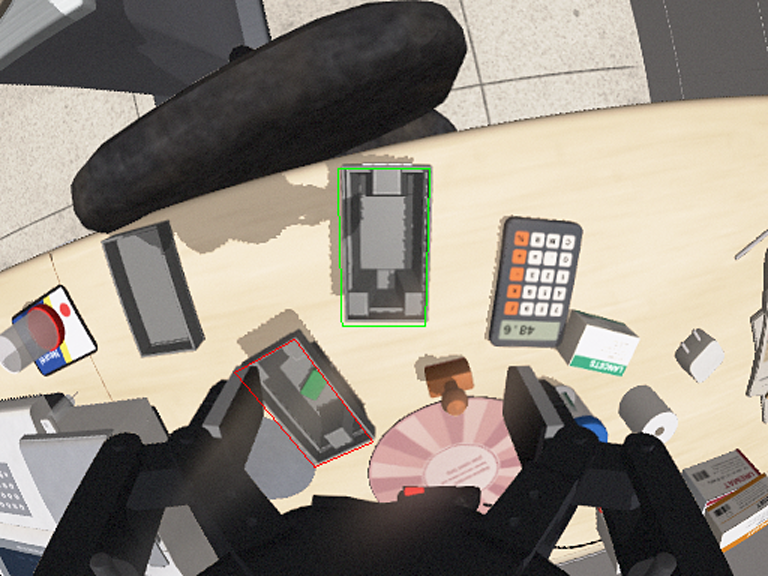

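The picture shows the empty tote's rim at columns 342–431, rows 164–321. The overlay is about 5 px too far from the robot, roughly 4 mm. The loaded overlay fits within 2–3 px. I'll correct that, descend and grip.

```bash
python3 -m pendant '[[1,0.005,0.0015,0.04,0],[1,0,0,0.05,0],[1,0,0,0.05,0],[1,0,0,0.04,0],[1,0,0,0.03,0],[1,0,0,0.004,0],[1,0,0,0,0]]' 40
python3 -c "
from h import *
im=env.read_camera('wrist')[:,:,::-1].copy();rect(im,(.4445,.3925),-12.8,.052);cv2.imwrite('pics/w2.png',cv2.resize(im,(768,576)))"
```

```text
clock: 2.65
tcp_pos: [0.4421, 0.3948, 0.0352]
orientation: [0.0, 0.111, 0.994, 0.0]
wrist_force: [0.3, 0.6, 0.4]
finger_gap: 0.0855
grip_force: 0.0
```

View pics/w2.png

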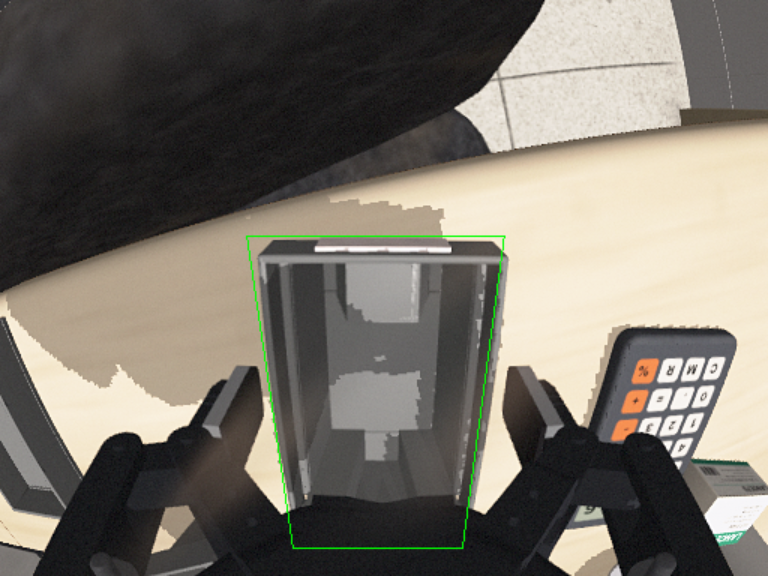

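The tote's rim sits midway between the fingers (columns 259–507 against pads at 262/505), and the white label is at the near end, which confirms the front. Closing now.

```bash
python3 -m pendant '[[-1,0,0,0,0],[-1,0,0,0,0],[-1,0,0,0,0],[-1,0,0,0,0],[-1,0,0,0,0],[-1,0,0,0,0]]' 40
python3 -m pendant '[[-1,0,0,-0.03,0],[-1,0,0,-0.04,0],[-1,0,0,-0.04,0],[-1,0,0,-0.03,0],[-1,0,0,0,0]]'
python3 - <<'E'
from h import *
t,M,s=tool();print(t,M.round(3),s['clock'])
im=env.read_camera('wrist')[:,:,::-1].copy();cv2.imwrite('pics/w3r.png',im)
rect(im,(.572,.2925),17.9,.052,(0,0,255))
cv2.imwrite('pics/w3.png',cv2.resize(im,(768,576),interpolation=cv2.INTER_CUBIC))
E
```

```text
clock: 3.45
tcp_pos: [0.4434, 0.3949, 0.0362]
orientation: [0.001, 0.112, 0.994, 0.001]
wrist_force: [-1.7, 1.0, 7.0]
finger_gap: 0.0656
grip_force: 45.5
clock: 4.08
tcp_pos: [0.4439, 0.395, 0.1776]
orientation: [0.002, 0.112, 0.994, 0.002]
wrist_force: [0.7, 0.0, -1.7]
finger_gap: 0.0653
grip_force: 44.9
[0.44394644 0.39496976 0.1775783 ] [[-0.975  0.222  0.005]
 [ 0.222  0.975  0.004]
 [-0.004  0.005 -1.   ]] 4.075
```

View pics/w3.png

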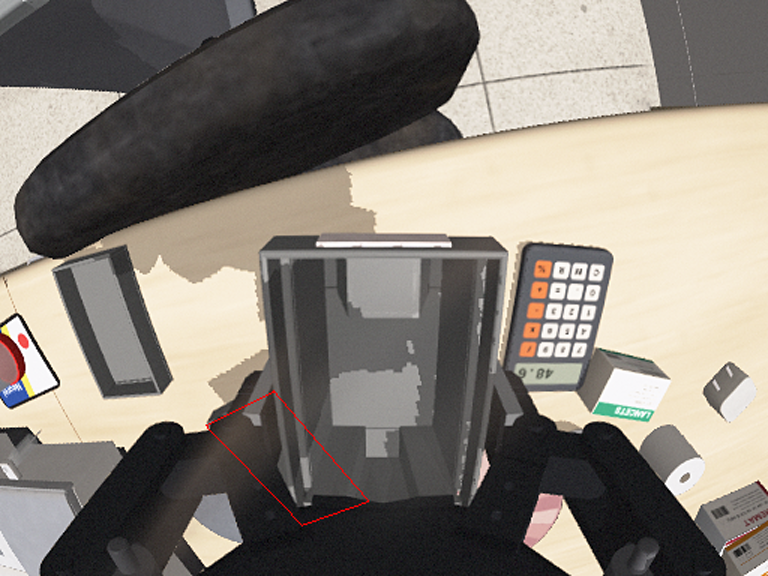

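The tote is held square. From this picture I'll get the grasp's offset along the tote (rim's near end at column 383, row 250), and reprocess the loaded tote's corners from the earlier wrist picture.

```bash
python3 - <<'E'
import h
from h import *
t,M,s=tool()
p=wray((383/1.5-.2,250/1.5-.2),t[2]+.016);print('near end in tool',(M.T@np.r_[p-t[:2],.016]).round(4))
t1=np.array([.44905,.39002,.24798]);M1=np.array([[-.974,.225,0],[.225,.974,0],[0,0,-1]])
h.tool=lambda:(t1,M1,None)
print('loaded w1',pose([wray((a/1.5-.2,b/1.5-.2),.052) for a,b in((374,436),(318,465),(237,371),(297,335))][::1]))
print('empty w1',pose([wray((a/1.5-.2,b/1.5-.2),.052) for a,b in((426,321),(345,321),(342,166),(431,166))]))
im=cv2.imread('pics/w1.png');cv2.imwrite('pics/w1c.png',cv2.resize(im[210:320,145:260],None,fx=5,fy=5,interpolation=cv2.INTER_CUBIC))
E
```

```text
near end in tool [ 0.0548  0.0001 -0.0161]
loaded w1 (array([0.5714, 0.2939]), np.float64(18.3), np.float64(0.1203), np.float64(0.0664))
empty w1 (array([0.4483, 0.3926]), np.float64(-13.2), np.float64(0.1201), np.float64(0.0637))
```

View pics/w1c.png

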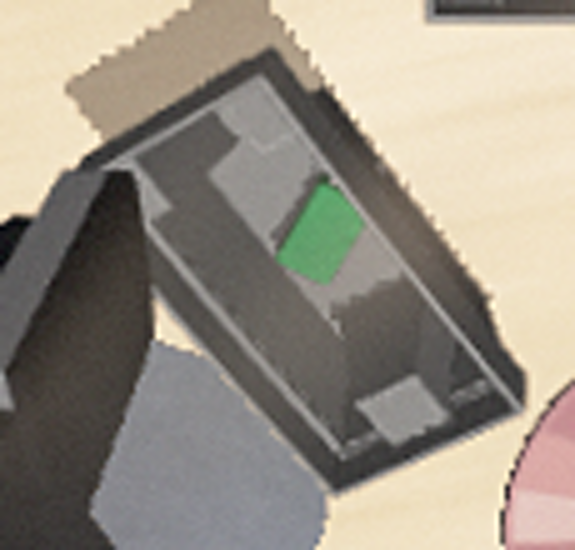

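The light lines are the near and right rims. The outer rim corners in the crop are (523,408), (335,492), (90,178) and (268,72).

```bash
python3 - <<'E'
import h
from h import *
t,M,s=tool()
t1=np.array([.44905,.39002,.24798]);M1=np.array([[-.974,.225,0],[.225,.974,0],[0,0,-1]])
h.tool=lambda:(t1,M1,None)
print('loaded w1',pose([wray((145+a/5-.4,210+b/5-.4),.052) for a,b in((523,408),(335,492),(90,178),(268,72))]))
L=np.array([.573,.2945]);a=np.radians(18.);tx=L-.006*-1*0
ax=np.array([np.cos(a),np.sin(a)]);tcp=L-.006*ax
cur=np.degrees(np.arctan2(-M[1,0],-M[0,0]));print('tote yaw',cur,'tcp target',tcp,'turn toolz',np.radians(-(18-cur)),'shift tool',(M.T@np.r_[tcp-t[:2],0]).round(4))
E
```

```text
loaded w1 (array([0.5708, 0.2959]), np.float64(16.8), np.float64(0.1183), np.float64(0.0611))
tote yaw -12.833590385371132 tcp target [0.56729366 0.2926459 ] turn toolz -0.5381476724359935 shift tool [-1.438e-01 -7.160e-02  1.000e-04]
```

```bash
python3 -m pendant '[[-1,-0.036,-0.018,0,0],[-1,-0.036,-0.018,0,0],[-1,-0.036,-0.018,0,0],[-1,-0.036,-0.017,0,-0.13],[-1,0,0,0,-0.135],[-1,0,0,0,-0.135],[-1,0,0,0,-0.135],[-1,0,0,0,0]]'
python3 - <<'E'
from h import *
t,M,s=tool();a=np.degrees(np.arctan2(-M[1,0],-M[0,0]));print(t,a,M[:,2].round(3),'shift',(M.T@np.r_[np.array([.5668,.2932])-t[:2],0]).round(4))
E
```

```text
clock: 5.12
tcp_pos: [0.5661, 0.2923, 0.1724]
orientation: [-0.002, -0.154, 0.988, -0.0]
wrist_force: [-0.2, -0.6, -1.1]
finger_gap: 0.0654
grip_force: 44.8
[0.56611242 0.29233521 0.17236225] 17.73249227154643 [-0.003 -0.001 -1.   ] shift [-0.0009  0.0006 -0.    ]
```

```bash
python3 -m pendant '[[-1,-0.001,0.0005,0.03,0],[-1,0,0,0.03,0],[-1,0,0,0.006,0],[-1,0,0,0,0]]'
python3 - <<'E'
from h import *
t,M,s=tool();print(t,np.degrees(np.arctan2(-M[1,0],-M[0,0])))
b=env.read_camera('side')[:,:,::-1];a=env.read_camera('top')[:,:,::-1];w=env.read_camera('wrist')[:,:,::-1]
cv2.imwrite('pics/w5.png',w)
f=lambda i,x,y:cv2.resize(i[y:y+140,x:x+100],(400,560),interpolation=cv2.INTER_CUBIC)
cv2.imwrite('pics/c5.png',np.hstack([f(b,155,110),f(a,210,90)]))
E
```

```text
clock: 5.62
tcp_pos: [0.5674, 0.2935, 0.1079]
orientation: [-0.001, -0.154, 0.988, -0.0]
wrist_force: [-0.2, -0.2, -0.6]
finger_gap: 0.0655
grip_force: 44.8
[0.56741349 0.29348492 0.10794838] 17.768455699910515
```

View pics/c5.png

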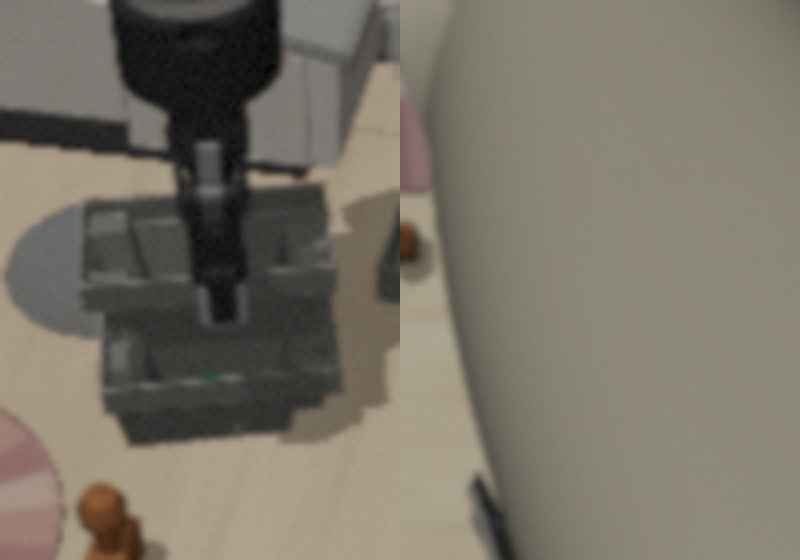

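The side view shows the empty tote over the loaded one. The camera-side rim runs from (83,290) to (333,265) above and from (105,386) to (338,366) below. I'll compare these at their heights.

```bash
python3 - <<'E'
from h import *
r=lambda a,b,z:ray('side',(155+a/4-.4,110+b/4-.4),z)
U=[r(83,290,.124),r(333,265,.124)];L=[r(105,386,.052),r(338,366,.052)]
for P in(U,L):
    d=P[0]-P[1];print(np.round(P,4).tolist(),'mid',((P[0]+P[1])/2).round(4),'len',np.linalg.norm(d).round(4),np.degrees(np.arctan2(d[1],d[0])).round(1))
t,M,_=tool();A=-M[:2,0];print('centre est',t[:2]+.006*A,'pred edge mid U',t[:2]+.006*A+.033*np.array([-A[1],A[0]]))
E
```

```text
[[0.6184, 0.3461], [0.5072, 0.3068]] mid [0.5628 0.3264] len 0.1179 19.5
[[0.6194, 0.3379], [0.5079, 0.3021]] mid [0.5637 0.32  ] len 0.1171 17.8
centre est [0.57438321 0.29576978] pred edge mid U [0.56429336 0.32718933]
```

```bash
python3 - <<'E'
from h import *
b=cv2.cvtColor(env.read_camera('side'),cv2.COLOR_RGB2GRAY);cv2.imwrite('pics/s6.png',b)
b0=cv2.imread('pics/side0.png',0)
for c in(188,194,200,216,222,228,234):
    print(c,'L0',b0[192:222,c-1:c+2].mean(1).astype(int).tolist());print('   L1',b[192:222,c-1:c+2].mean(1).astype(int).tolist());print('   U(165..)',b[165:190,c-1:c+2].mean(1).astype(int).tolist())
E
```

```text
188 L0 [75, 70, 77, 93, 97, 98, 97, 96, 96, 92, 78, 71, 70, 74, 79, 68, 61, 60, 58, 58, 56, 48, 45, 48, 46, 47, 50, 53, 62, 99]
   L1 [61, 64, 66, 66, 68, 67, 67, 68, 66, 67, 62, 60, 59, 69, 79, 71, 66, 63, 64, 62, 60, 49, 49, 49, 50, 50, 51, 55, 67, 104]
   U(165..) [89, 75, 66, 63, 63, 62, 58, 58, 58, 60, 63, 67, 68, 78, 90, 75, 63, 63, 63, 64, 62, 62, 54, 52, 48]
194 L0 [74, 69, 72, 70, 70, 69, 69, 68, 63, 60, 55, 52, 50, 62, 83, 72, 61, 58, 61, 57, 53, 50, 46, 48, 47, 44, 48, 49, 73, 120]
   L1 [51, 48, 49, 52, 56, 58, 59, 58, 56, 51, 50, 47, 49, 64, 88, 75, 65, 61, 63, 62, 57, 53, 49, 50, 49, 50, 49, 51, 78, 124]
   U(165..) [82, 76, 76, 74, 74, 73, 75, 74, 73, 75, 74, 75, 71, 73, 84, 75, 67, 63, 62, 63, 60, 53, 50, 51, 50]
200 L0 [68, 70, 70, 70, 70, 70, 70, 71, 69, 70, 70, 74, 91, 94, 74, 60, 60, 61, 60, 60, 50, 46, 47, 48, 46, 47, 46, 56, 95, 135]
   L1 [50, 49, 50, 55, 58, 59, 59, 57, 59, 56, 58, 62, 72, 87, 72, 62, 62, 64, 62, 63, 52, 49, 50, 49, 49, 50, 51, 61, 100, 142]
   U(165..) [53, 57, 59, 61, 60, 61, 64, 66, 67, 69, 69, 65, 71, 79, 68, 63, 62, 62, 62, 62, 62, 56, 50
[... 823 characters left out ...]
, 59, 60, 57, 47, 46, 50, 62, 74, 78, 82, 87, 107, 138, 151, 153, 154]
   L1 [52, 53, 56, 55, 58, 58, 56, 59, 58, 56, 56, 58, 57, 54, 54, 54, 52, 47, 48, 53, 65, 77, 84, 85, 91, 99, 106, 108, 122, 149]
   U(165..) [64, 64, 65, 65, 65, 65, 65, 67, 70, 72, 80, 93, 77, 64, 63, 64, 63, 61, 56, 53, 50, 52, 51, 49, 49]
234 L0 [72, 76, 75, 74, 71, 70, 73, 88, 96, 98, 104, 80, 62, 58, 59, 59, 59, 56, 58, 69, 90, 99, 102, 102, 110, 133, 148, 151, 147, 141]
   L1 [55, 60, 61, 59, 58, 57, 57, 63, 63, 68, 75, 65, 56, 54, 56, 55, 56, 57, 59, 70, 96, 104, 106, 107, 107, 108, 107, 117, 138, 154]
   U(165..) [72, 73, 72, 70, 81, 92, 88, 79, 74, 75, 75, 80, 71, 64, 63, 63, 63, 61, 50, 50, 52, 52, 54, 55, 55]
```

```bash
python3 - <<'E'
from h import *
t,M,_=tool();A=-M[:2,0];N=np.array([-A[1],A[0]]);C=t[:2]+.006*A
for n,z,P in(('L',.052,[(188,206.2),(194,206),(200,205),(222,202.8),(234,201.9)]),('U',t[2]+.016,[(188,178.9),(194,179),(200,178),(222,177),(228,175.9)])):
    print(n,[((ray('side',p,z)-C)@N).round(4) for p in P])
E
```

```text
L [np.float64(0.0284), np.float64(0.0293), np.float64(0.0279), np.float64(0.027), np.float64(0.0274)]
U [np.float64(0.0302), np.float64(0.0319), np.float64(0.0304), np.float64(0.0326), np.float64(0.0309)]
```

The empty tote sits about 2–3 mm to the left. I'll correct by 2 mm and lower in small steps, watching the force.

```bash
python3 -m pendant '[[-1,0.001,-0.002,0.008,0],[-1,0,0,0.006,0],[-1,0,0,0.004,0],[-1,0,0,0,0]]'
python3 -m pendant '[[-1,0,0,0.003,0],[-1,0,0,0.002,0],[-1,0,0,0,0]]'
```

```text
clock: 6.32
tcp_pos: [0.567, 0.2912, 0.0897]
orientation: [-0.001, -0.155, 0.988, -0.0]
wrist_force: [0.7, 0.5, -0.4]
finger_gap: 0.0651
grip_force: 44.8
clock: 6.7
tcp_pos: [0.5673, 0.2914, 0.0851]
orientation: [-0.0, -0.155, 0.988, 0.0]
wrist_force: [-0.1, -1.0, 0.0]
finger_gap: 0.0656
grip_force: 44.8
```

```bash
python3 -m pendant '[[-1,0,0,0.002,0],[-1,0,0,0.001,0],[-1,0,0,0,0]]'
python3 -m pendant '[[-1,0,0,0.001,0],[-1,0,0,0.001,0],[-1,0,0,0,0]]'
```

```text
clock: 7.08
tcp_pos: [0.5673, 0.2914, 0.0822]
orientation: [-0.0, -0.155, 0.988, 0.0]
wrist_force: [-0.1, 0.7, -0.6]
finger_gap: 0.0654
grip_force: 44.8
clock: 7.45
tcp_pos: [0.5675, 0.2914, 0.0803]
orientation: [0.0, -0.155, 0.988, 0.0]
wrist_force: [-0.2, 0.1, -1.6]
finger_gap: 0.0655
grip_force: 44.9
```

```bash
python3 -m pendant '[[-1,0,0,0.001,0],[-1,0,0,0.001,0],[-1,0,0,0,0]]'
python3 -m pendant '[[-1,0,0,0.001,0],[-1,0,0,0,0]]'
```

```text
clock: 7.82
tcp_pos: [0.5676, 0.2914, 0.0802]
orientation: [0.001, -0.155, 0.988, 0.0]
wrist_force: [-3.1, -1.2, 9.3]
finger_gap: 0.0654
grip_force: 46.0
clock: 8.07
tcp_pos: [0.5675, 0.2914, 0.0802]
orientation: [0.001, -0.155, 0.988, 0.0]
wrist_force: [-5.1, -3.1, 14.4]
finger_gap: 0.0654
grip_force: 46.7
```

Contact came at 0.080, exactly the saddle height. Opening and backing off.

```bash
python3 -m pendant '[[1,0,0,0,0],[1,0,0,0,0],[1,0,0,0,0],[1,0,0,0,0]]'
python3 -m pendant '[[1,0,0,-0.02,0],[1,0,0,-0.04,0],[1,0,0,-0.05,0],[1,0.03,0,-0.05,0],[1,0.04,0,0,0],[1,0.03,0,0,0],[1,0,0,0,0]]'
python3 - <<'E'
from h import *
b=env.read_camera('side')[:,:,::-1];w=env.read_camera('wrist')[:,:,::-1]
f=lambda i,x,y:cv2.resize(i[y:y+100,x:x+100],(400,400),interpolation=cv2.INTER_CUBIC)
cv2.imwrite('pics/c7.png',np.hstack([f(b,160,140),cv2.resize(w,(400,400))]))
E
```

```text
clock: 8.57
tcp_pos: [0.5673, 0.2913, 0.0769]
orientation: [-0.0, -0.155, 0.988, -0.0]
wrist_force: [-0.5, 0.9, -0.3]
finger_gap: 0.0854
grip_force: 0.0
clock: 9.45
tcp_pos: [0.4704, 0.2603, 0.2378]
orientation: [-0.0, -0.155, 0.988, 0.0]
wrist_force: [0.7, -0.0, -0.4]
finger_gap: 0.0851
grip_force: 0.0
```

View pics/c7.png

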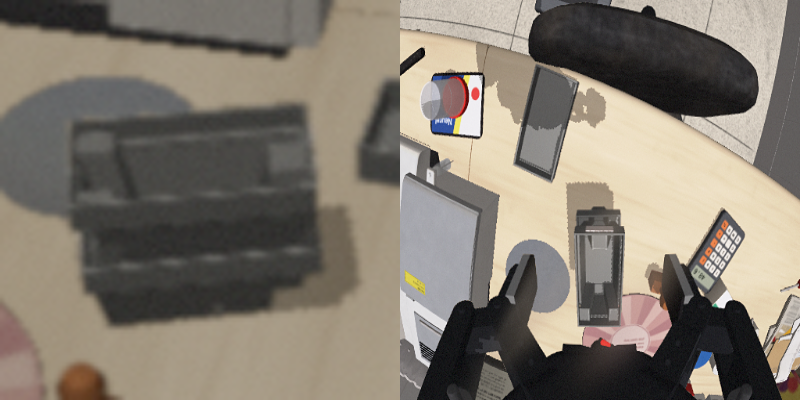

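The side view shows the tote stacked, level and not nested: upper rim (75,208)–(313,190), lower rim (86,268)–(320,250). One numeric check, then hand in.

```bash
python3 - <<'E'
from h import *
r=lambda a,b,z:ray('side',(160+a/4-.4,140+b/4-.4),z)
for P in([r(75,208,.096),r(313,190,.096)],[r(86,268,.052),r(320,250,.052)]):
    d=P[0]-P[1];print('mid',((P[0]+P[1])/2).round(4),np.linalg.norm(d).round(4),np.degrees(np.arctan2(d[1],d[0])).round(1))
print(env.hand_in())
E
```

```text
mid [0.5626 0.3251] 0.1148 17.2
mid [0.5624 0.3219] 0.1173 17.1
the job is handed in; nothing more can be done
None
```

The empty tote is stacked level on the loaded tote's saddles with its front over the other's rear, within about 4 mm of centre and parallel by the side camera; it was set down and released, and the job was handed in at about 9.5 s (no verdict was returned).

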